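# Get the rolling pin out of the half-covered pantry bin

## Robot

A 6-joint arm with a two-finger parallel gripper is mounted at the origin on the work surface. World frame = base frame: x ahead of the robot, y to its left, z up, the work surface at z = 0. Lengths are in m, angles in rad, forces in N, time in s.
With the tool pointing down it reaches from about 0.4 to 0.825 m from the base axis. Payload 7 kg.
Tool frame: the origin (TCP) lies on the centre line of the jaws, within the pads' length; the fingertips stand 22 mm ahead of it and the grasp point (between the pads) lies 3 mm ahead of it; z points along the fingers, y is the line along which they close (so a half turn about z gives the same grasp; the last joint's range is limited). The gripper opens to 88 mm and grips with 3 to 60 N. Pads are 19 mm wide; open, the fingers measure 130 mm over their backs; the gripper's body (78 mm by 193 mm) begins 47 mm behind the grasp point.
Start: joints at [1.602, 0.359, 0.012, 0, -1.224, -0.288], TCP at [0.171, 0.653, 0.249] pointing down, gripper open.
Joint ranges: [-3.07, 3.07], [-1.43, 2.12], [-1.02, 1.25], [-3.03, 1.67], [-3.05, -0], [-3.03, 3.03]. Speed limits (rad/s): [2.39, 2.39, 3.01, 3.14, 3.14, 3.14].

## Interface

Orientations are given as [roll, pitch, yaw] about the fixed x, y, z axes, in that order (R = Rz(yaw) Ry(pitch) Rx(roll)).
In Python, from station import monitor, viewer, order gives the robot as it stands. The module is installed in compiled form; this text tells all that it offers.
- The arm moves only by the tool servo_tool, never from a script. Its argument "targets" is a list of rows, each an object with "angular": the turn, a rotation vector about the tool's x, y, z in degrees, a list of three; "xyz": the shift along the tool's x, y, z in cm, a list of three; "claw": the finger opening in cm, from 0 to 8.76. A call has 1 to 20 rows; each row shifts and turns the commanded pose from where the row before left it, along the tool's axes as they then stand; what a row does not reach is not made up. A row lasts 1/10 s, in which the tool goes at most 50 mm and 8.59 degrees, less where a joint would pass 70% of its speed; a pose out of reach is approached as far as the arm can. A call is refused whole if a number of a shift passes 5 or a number of a turn 8.59, either way. A call with a gripper value outside its range is refused whole. The fingers move at their own pace and stop on an object; "force" is the grip in N (left out, the last holds). Time passes only in rows, so rows that do not move let the fingers close. It gives the time, the measured TCP pose, the force, the opening and the grip force at its end, in the units of the state.
- monitor.get_state(): the state, without advancing time (a new reading comes with each control period).
- viewer.grab_frame(name): name is "scene" or "top" or "wrist"; returns a dict with "color" (384x512x3 uint8, blue, green, red), "fovy" (degrees; the focal length in pixels is half the picture's height over the tangent of half this angle, whatever the lens; pixels are square), "cx", "cy" (the principal point, pixels), "R" (3x3) and "t" (3): a world point X has camera coordinates R X + t. Camera axes: x right, y down, z forward; pixel columns grow to the right and rows downward; lengths in m; the calibration is good to about 2 mm. A picture is of the moment at which its call begins. There is no depth.
- order.job_done(): hands the job in; it is judged then, once.
The state is a dict: "t": time; "q": joint angles; "qd": joint speeds; "joint_efforts": joint torques, N m; "eef_pos": TCP position; "ee_rot": TCP orientation; "force": force on the tool from outside, world axes, zero at the start; "moment": the same for the moment, N m; "width": finger opening in m; "gripper_force": force on a finger pad.
Only numpy, scipy, OpenCV 4.12 (cv2) and the standard library are available. Lean on these libraries where they do the work, as an engineer would, in place of code of your own. Each camera call takes 0.05 s, during which the arm holds its last target. There are 200 camera calls.

## Task

The dark bin is latched to its rail: flip the red-balled lever all the way over to free it, then slide the bin out from under the steel deck to its stop. The rolling pin in it is longer than the opening this leaves, so tilt it, draw it out end first between the deck and the bin's end wall, and finish while still holding it still in the gripper, the whole pin well above the deck and touching nothing else. Leave the lever flipped and the bin out, and do not disturb the crockery and groceries standing around.

Things in the scene. Friction and masses are not known exactly. Their poses are not given: they have to be found in the camera images.
- rack: Fixed steel stand with rail, bin, deck and lever. Origin on the table, on the bin's long middle line, below the deck's free edge; y along the rail, the way the bin slides out, x across the bin away from the lever, z up. Deck: plate at x -125 to 125, y -330 to 0, underside z = 108, top z = 118 mm, on four 16 mm posts (x +-113, y -310 and -50). At y > 0 all is open above.
- bin (a joint): How far the dark plastic bin has slid out along the rack's +y, m: 0 = in and latched (its start), 0.14 = against its stop. Friction about 2.5 N; it stays where it is left. Fully out, the opening between the deck's edge and the bin's end wall is 170 mm long (rack y 0 to 170) and 160 mm wide, and the rim is 23 mm lower than the deck's underside.
- bin_pull (a point): Centre of the top of the bin's grey pull tab: an upright plate 28 (x) by 10 (y) mm and 60 mm tall, top at z = 80 mm, standing outside the bin's outer end wall with 32 mm clear between wall and tab. Moves with the bin.
- lever (a joint): Angle of the latch lever, rad: 0 to 0.1 = latched (its tongue blocks a lug on the bin), 1.1 = flipped fully over to its stop, bin free (tongue out from about 0.6). It turns about a level axis along the rack's y at rack x = -135, z = 35, y = 25 mm; growing values swing the ball towards the rack's -x (away from the bin) and down. About 2 N at the ball; stays where it is left.
- lever_ball (a point): Centre of the red ball (24 mm diameter) on the end of the lever, 100 mm from the lever's axis; the lever is a 12 mm rod. At lever angle 0 the ball leans 20 mm towards the bin from above the axis, at rack x = -115, y = 25, z = 133 mm.
- pin: Light wooden rolling pin lying in the bin, 290 mm long, about 0.24 kg: barrel 40 mm diameter and 200 mm long, at each end a handle 22 mm diameter and 45 mm long. Origin at its middle on the axis; its y axis runs along its length (along the rack's y at the start); it lies with its axis at z = 37 mm, held sideways by ribs.
- pin_end_out (a point): Tip of the pin's handle nearest the bin's outer end wall (on the axis, 145 mm from the middle).
- pin_end_in (a point): Tip of the pin's other handle, under the deck (on the axis, 145 mm from the middle).
- mortar: Bystander: dark wooden mortar, 86 mm wide, 65 mm high, standing on the deck; origin under its centre.
- creamer: Bystander: white ceramic creamer with a handle, 62 mm wide, 70 mm high, standing on the deck; origin under its centre.
- mason_jar: Bystander: glass jar with a metal cap, 80 mm wide, 135 mm high, on the table to the right; origin under its centre.
- measuring_cup: Bystander: aluminium measuring cup, 74 mm wide, 55 mm high, with a flat handle reaching 120 mm from its centre along its y, on the table to the left; origin under its centre.
- tin: Bystander: green tin, 74 mm wide, 75 mm high, on the table to the left; origin under its centre.
- rice_box: Bystander: cardboard box 50 x 80 x 160 mm high on the table to the right; origin under its centre.
- bin_end (a point): Middle of the top of the inner face of the bin's outer end wall (rack y = 30 mm with the bin in, 170 mm fully out; z = 85 mm, the rim). Bin outside 170 (x) by 320 (y) mm, inside 160 by 310 mm, walls and floor 5 mm, inner floor at z = 17 mm, with two ribs 3 mm high under the pin that stop it from rolling. Moves with the bin.

How it is judged:
On the way, in this order (a step that is already met when the one before it is completed fails the run):
1. the lever is flipped over and the bin is still in (value of joint lever above 0.9 rad and value of joint bin below 0.03 m), for 0.1 s.
2. the bin is slid out to its stop with the pin still in it (value of joint bin above 0.125 m and height (world z) of pin_end_in below 0.08 m), for 0.2 s.
3. the pin is tilted through the opening: outer end above the rim, inner end still under the deck (height (world z) of pin_end_out above 0.095 m and height (world z) of pin_end_in below 0.1 m and y of pin_end_in in the frame of rack below 0 m), for 0.05 s.
At the end, for the whole second after the job is handed in: The gripper holds the pin still (under 0.05 m/s), both its tips more than 0.15 m above the table (the deck's top is at 0.118 m), and it touches neither rack, bin, deck nor any bystander; the lever is past 0.9 rad and the bin more than 0.12 m out (height (world z) of each of pin_end_out, pin_end_in above 0.15 m and contact force between the fingers and pin above 1 N and contact force between pin and rack below 0.1 N and contact force between pin and mortar below 0.1 N and contact force between pin and creamer below 0.1 N and linear speed of pin below 0.05 m/s and value of joint lever above 0.9 rad and value of joint bin above 0.12 m and contact force between pin and mason_jar below 0.1 N and contact force between pin and rice_box below 0.1 N and contact force between pin and measuring_cup below 0.1 N and contact force between pin and tin below 0.1 N); the arm keeps its last pose, push and grip.
It fails at once if a bystander is shifted by more than 3 cm (distance of any of mortar, creamer, mason_jar, measuring_cup, tin, rice_box from where it was at the start of the episode above 0.03 m).
It also fails if it takes over 64 s, if anything falls off the work surface, if the arm or the gripper's body presses on something with over 40 N, if the wrist force passes 120 N, or if a joint passes its speed limit or range.

## Working session

There is one attempt and no reset: what is moved stays moved. The work goes in short steps, Python scripts to look and compute and a tool call to move; the robot and the scene stay as the last step left them, time stands still between calls to the robot, and variables do not carry over. Pictures are saved under pics/ and viewed, at most 10 in all, crops included, and the job is handed in when it is done.

Besides the shell and the picture viewer there is one more tool, called as name(argument=value, ...), one argument or row to a line, values as JSON. servo_tool: Moves the arm, as the interface text tells. Its arguments: {"type":"object","properties":{"targets":{"type":"array"},"force":{"type":"number"}},"required":["targets"]}

```bash
mkdir -p pics; cat > h.py <<'E'
import numpy as np, cv2
from scipy.spatial.transform import Rotation as Ro
from station import monitor, viewer, order
def grab(n,f=None):
    d=viewer.grab_frame(n)
    if f: cv2.imwrite('pics/'+f,d['color'])
    return d
def ray(d,u,v):
    f=192/np.tan(np.radians(d['fovy'])/2)
    R=np.array(d['R']);t=np.array(d['t'])
    return -R.T@t, R.T@np.array([(u-d['cx'])/f,(v-d['cy'])/f,1.])
def plane(d,u,v,z):
    c,r=ray(d,u,v); return c+r*(z-c[2])/r[2]
def proj(d,X):
    f=192/np.tan(np.radians(d['fovy'])/2)
    p=np.array(d['R'])@X+np.array(d['t']); return f*p[0]/p[2]+d['cx'],f*p[1]/p[2]+d['cy']
def tri(d1,p1,d2,p2):
    c1,r1=ray(d1,*p1);c2,r2=ray(d2,*p2)
    s=np.linalg.lstsq(np.c_[r1,-r2],c2-c1,rcond=None)[0]
    a,b=c1+r1*s[0],c2+r2*s[1]; return (a+b)/2,np.linalg.norm(a-b)
def red(d):
    h=cv2.cvtColor(d['color'],cv2.COLOR_BGR2HSV)
    m=((h[...,0]<8)|(h[...,0]>172))&(h[...,1]>150)&(h[...,2]>70)
    n,l,s,c=cv2.connectedComponentsWithStats(m.astype(np.uint8)); 
    return [(s[i],c[i].round(1)) for i in range(1,n) if s[i,4]>15]
E
python3 - <<'E'
from h import *
s=monitor.get_state(); print(s)
a=grab('scene','s1.png');b=grab('top','t1.png')
for d in(a,b): print(red(d),d['fovy'],d['cx'],d['cy'],-np.array(d['R']).T@d['t'])
cv2.imwrite('pics/st1.png',np.hstack([a['color'],b['color']])[:, :, :] if 0 else cv2.resize(np.vstack([a['color'],b['color']]),(400,600)))
E
```

```text
{'t': 0.0, 'q': array([ 1.60212446e+00,  3.59374558e-01,  1.10944363e-02, -3.44636308e-04,
       -1.22409662e+00, -2.88088567e-01]), 'qd': array([ 8.74701007e-05,  2.01188446e-03, -9.32665280e-04,  2.74003523e-04,
       -7.47734580e-04, -2.41324517e-04]), 'joint_efforts': array([-5.14579770e-04, -5.82719886e+01,  2.93049413e+01,  6.99698031e+00,
        6.92967908e-03, -1.53584938e-04]), 'eef_pos': array([0.17133216, 0.65244348, 0.24764711]), 'ee_rot': array([ 3.13998531e+00, -1.38437797e-04, -2.56877683e-01]), 'force': array([-0.90642027, -0.72536571,  0.51380948]), 'moment': array([-0.0399734 , -0.01473293, -0.05136395]), 'gripper_force': 0.0, 'width': 0.08740907108788315}
[(array([348,  59,  20,  35, 500], dtype=int32), array([357.2,  76.1])), (array([477, 230,  35,  26, 701], dtype=int32), array([494.5, 243. ]))] 47.554333945489304 253.64146040770936 201.66371790062786 [1.53552425 0.91192348 1.0488597 ]
[(array([258, 206,   7,   8,  40], dtype=int32), array([261.1, 209.8])), (array([  0, 265,  26,  34, 766], dtype=int32), array([ 11.1, 281.3]))] 50.761052590865084 257.957758107954 196.11962878074647 [ 0.36258761 -0.01462018  1.44431927]
```

View pics/t1.png

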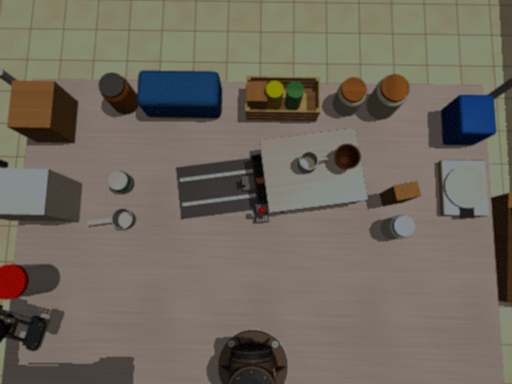

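View pics/s1.png

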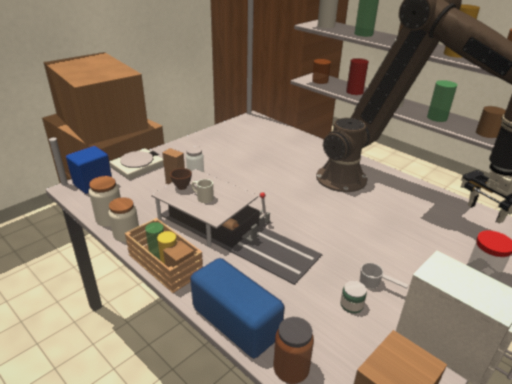

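The top view shows the deck at pixels (262–366, 130–212), the red ball at (261,210), and the rail running left. The scene view shows the ball at about (263,195), with the mortar and creamer on the deck.

```bash
python3 - <<'E'
from h import *
b=grab('top');a=grab('scene')
c=b['color'][120:225,165:385]; cv2.imwrite('pics/tz.png',cv2.resize(c,None,fx=3.6,fy=3.6,interpolation=cv2.INTER_CUBIC))
h=cv2.cvtColor(a['color'],cv2.COLOR_BGR2HSV)[180:215,245:285]
m=((h[...,0]<10)|(h[...,0]>170))&(h[...,1]>120)
v,u=np.nonzero(m);pa=(u.mean()+245,v.mean()+180);print(pa,m.sum())
print(tri(a,pa,b,(261.1,209.8)), plane(b,261.1,209.8,.133))
# deck
g=b['color'].astype(int); m=(g.min(2)>118).astype(np.uint8)
m[:,:262]=0
n,l,s,cc=cv2.connectedComponentsWithStats(m); i=l[190,310]; print(s[i] if i else 0, g[190,310],g[230,310],g[150,390])
E
```

```text
(np.float64(262.0), np.float64(194.64705882352942)) 17
(array([ 0.51661622, -0.02280879,  0.13406408]), np.float64(0.0013448186073087378)) [ 0.51630784 -0.02229792  0.133     ]
[ 263  135  104   77 4072] [128 138 132] [111 120 131] [109 116 129]
```

View pics/tz.png

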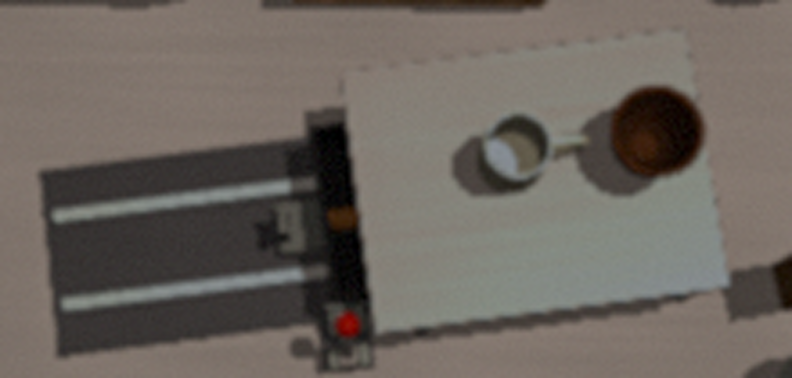

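The zoom shows the deck corners at (345,72), (685,32), (728,285) and (372,332), the ball at (348,324), the pull tab at about (292,228), and the creamer and mortar on the deck's far half.

```bash
python3 - <<'E'
from h import *
b=grab('top')
P=[(345,72),(685,32),(728,285),(372,332)]
L=np.array([[.125,0],[.125,-.33],[-.125,-.33],[-.125,0]])
W=np.array([plane(b,165+(u+.5)/3.6-.5,120+(v+.5)/3.6-.5,.118)[:2] for u,v in P])
ball=plane(b,261.1,209.8,.133)[:2]
L=np.vstack([L,[[-.115,.025]]*2]);W=np.vstack([W,[ball]*2])
lc,wc=L-L.mean(0),W-W.mean(0)
yaw=np.arctan2((lc[:,0]*wc[:,1]-lc[:,1]*wc[:,0]).sum(),(lc*wc).sum())
R=np.array([[np.cos(yaw),-np.sin(yaw)],[np.sin(yaw),np.cos(yaw)]])
t=W.mean(0)-R@L.mean(0)
print(np.degrees(yaw),t,(W-(L@R.T+t)).round(4))
for n,(u,v),z in(('tab',(292,228),.08),('creamer',(516,150),.188),('mortar',(657,130),.183)):
    p=plane(b,165+u/3.6,120+v/3.6,z)[:2];print(n,p,R.T@(p-t))
E
```

```text
8.004132866353215 [ 0.63419092 -0.02999898] [[-0.0009 -0.0043]
 [-0.0029  0.0019]
 [ 0.0037  0.0022]
 [ 0.0012  0.0023]
 [-0.0005 -0.001 ]
 [-0.0005 -0.001 ]]
tab [0.61297142 0.03002652] [-0.01265455  0.06239543]
creamer [ 0.66619313 -0.17001682] [ 0.01219373 -0.14310992]
mortar [ 0.68753069 -0.29601352] [ 0.01577906 -0.2708503 ]
```

```bash
cat >> h.py <<'E'
YAW=np.radians(8.0); T=np.array([.6342,-.0300,0]); RR=Ro.from_euler('z',YAW)
def rack(p): return RR.inv().apply(np.array(p)-T)
def go(pt,eul=None,pos=None):
    """shift in tool axes (cm) from pose to TCP rack position pt (m)"""
    s=monitor.get_state(); e=s['ee_rot'] if eul is None else eul
    p=s['eef_pos'] if pos is None else pos
    return (Ro.from_euler('xyz',e).inv().apply(RR.apply(pt)+T-p)*100).round(2)
def st():
    s=monitor.get_state(); print('t',round(s['t'],2),'rack',rack(s['eef_pos']).round(4),'eul',np.degrees(s['ee_rot']).round(2),'w',round(s['width'],4),'F',s['force'].round(1),'q',s['q'].round(2))
E
python3 - <<'E'
from h import *
st()
print(go([-.06,.028,.25],[np.pi,0,np.radians(-82)]))
# lever path: TCP = corner + (21 in x, 22 up)
for th in(0,.2,.4,.6,.8,1.0,1.08):
    s=th-.2; c=np.array([-135-100*np.sin(s)+12*np.cos(s),35+100*np.cos(s)+12*np.sin(s)])
    print(th,c.round(1),'TCP',(c+[21,22]).round(1))
E
```

```text
t 0.25 rack [-0.3633  0.7405  0.2481] eul [ 1.7996e+02 -1.0000e-02 -1.4720e+01] w 0.088 F [-0.7 -0.5 -0.2] q [ 1.6   0.36  0.01 -0.   -1.22 -0.29]
[ 71.25 -30.33  -0.19]
0 [-103.4  130.6] TCP [-82.4 152.6]
0.2 [-123.  135.] TCP [-102.  157.]
0.4 [-143.1  135.4] TCP [-122.1  157.4]
0.6 [-162.9  131.8] TCP [-141.9  153.8]
0.8 [-181.6  124.3] TCP [-160.6  146.3]
1.0 [-198.4  113.3] TCP [-177.4  135.3]
1.08 [-204.4  108. ] TCP [-183.4  130. ]
```

servo_tool(
  targets=[
    {"angular": [0,0,8.41],"xyz": [0,0,0],"claw": 0},
    {"angular": [0,0,8.41],"xyz": [0,0,0],"claw": 0},
    {"angular": [0,0,8.41],"xyz": [0,0,0],"claw": 0},
    {"angular": [0,0,8.41],"xyz": [0,0,0],"claw": 0},
    {"angular": [0,0,8.41],"xyz": [0,0,0],"claw": 0},
    {"angular": [0,0,8.41],"xyz": [0,0,0],"claw": 0},
    {"angular": [0,0,8.41],"xyz": [0,0,0],"claw": 0},
    {"angular": [0,0,8.41],"xyz": [0,0,0],"claw": 0},
    {"angular": [0,0,0],"xyz": [0,0,0],"claw": 0},
  ],
)

```text
t: 1.15
eef_pos: [0.1714, 0.6528, 0.2484]
ee_rot: [3.141, -0.0, -1.433]
force: [-0.8, 0.1, -0.2]
width: 0.0213
gripper_force: 0.0
```

servo_tool(
  targets=[
    {"angular": [0,0,0],"xyz": [3.56,-1.515,0],"claw": 0},
    {"angular": [0,0,0],"xyz": [3.56,-1.515,0],"claw": 0},
    {"angular": [0,0,0],"xyz": [3.56,-1.515,0],"claw": 0},
    {"angular": [0,0,0],"xyz": [3.56,-1.515,0],"claw": 0},
    {"angular": [0,0,0],"xyz": [3.56,-1.515,0],"claw": 0},
    {"angular": [0,0,0],"xyz": [3.56,-1.515,0],"claw": 0},
    {"angular": [0,0,0],"xyz": [3.56,-1.515,0],"claw": 0},
    {"angular": [0,0,0],"xyz": [3.56,-1.515,0],"claw": 0},
    {"angular": [0,0,0],"xyz": [3.56,-1.515,0],"claw": 0},
    {"angular": [0,0,0],"xyz": [3.56,-1.515,0],"claw": 0},
    {"angular": [0,0,0],"xyz": [3.56,-1.515,0],"claw": 0},
    {"angular": [0,0,0],"xyz": [3.56,-1.515,0],"claw": 0},
    {"angular": [0,0,0],"xyz": [3.56,-1.515,0],"claw": 0},
    {"angular": [0,0,0],"xyz": [3.56,-1.515,0],"claw": 0},
    {"angular": [0,0,0],"xyz": [3.56,-1.515,0],"claw": 0},
    {"angular": [0,0,0],"xyz": [3.56,-1.515,0],"claw": 0},
    {"angular": [0,0,0],"xyz": [3.56,-1.515,0],"claw": 0},
    {"angular": [0,0,0],"xyz": [3.56,-1.515,0],"claw": 0},
    {"angular": [0,0,0],"xyz": [3.56,-1.515,0],"claw": 0},
    {"angular": [0,0,0],"xyz": [3.56,-1.515,0],"claw": 0},
  ],
)

```text
t: 3.15
eef_pos: [0.5713, -0.0116, 0.2487]
ee_rot: [-3.141, 0.0, -1.426]
force: [0.6, 1.1, -0.7]
width: 0.0004
gripper_force: 0.0
```

```bash
python3 - <<'E'
from h import *
st();print(go([-.06,.028,.25]))
w=grab('wrist','w1.png');print(red(w))
for r,c in red(w): print(rack(plane(w,*c,.133)))
for n,p in dict(deckedgeL=[-.125,0,.118],deckR=[.125,0,.118],tab=[0,.072,.08],ball=[-.115,.025,.133]).items(): print(n,np.round(proj(w,RR.apply(p)+T),1))
E
```

```text
t 3.15 rack [-0.0597  0.027   0.2487] eul [-179.98    0.    -81.7 ] w 0.0004 F [ 0.6  1.1 -0.7] q [ 0.32  0.19 -0.22  0.   -1.16 -0.18]
[-0.1   0.03 -0.13]
[(array([310, 177,  28,  29, 632], dtype=int32), array([323.5, 190.9]))]
[-0.11526409  0.02580257  0.133     ]
deckedgeL [333.6 156.1]
deckR [ 33.7 154.4]
tab [195.8 218.6]
ball [323.2 190. ]
```

View pics/w1.png

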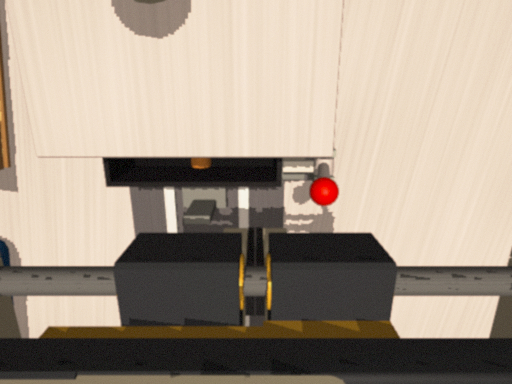

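The wrist view shows the ball at (323,191) and the deck edge at row 156. Both are within 1 px of the prediction. I'll flip the lever next.

servo_tool(
  targets=[
    {"angular": [0,0,0],"xyz": [-0.1,0,2.4],"claw": 0},
    {"angular": [0,0,0],"xyz": [-0.1,0,2.4],"claw": 0},
    {"angular": [0,0,0],"xyz": [-0.1,0,2.4],"claw": 0},
    {"angular": [0,0,0],"xyz": [0,0,2.4],"claw": 0},
    {"angular": [0,0,0],"xyz": [0,1.1,0],"claw": 0},
    {"angular": [0,0,0],"xyz": [0,1.1,0],"claw": 0},
    {"angular": [0,0,0],"xyz": [0,1.0,-0.2],"claw": 0},
    {"angular": [0,0,0],"xyz": [0,1.0,-0.2],"claw": 0},
    {"angular": [0,0,0],"xyz": [0,1.0,-0.05],"claw": 0},
    {"angular": [0,0,0],"xyz": [0,1.0,0],"claw": 0},
    {"angular": [0,0,0],"xyz": [0,1.0,0.15],"claw": 0},
    {"angular": [0,0,0],"xyz": [0,1.0,0.2],"claw": 0},
    {"angular": [0,0,0],"xyz": [0,0.9,0.4],"claw": 0},
    {"angular": [0,0,0],"xyz": [0,0.95,0.4],"claw": 0},
    {"angular": [0,0,0],"xyz": [0,0.85,0.5],"claw": 0},
    {"angular": [0,0,0],"xyz": [0,0.85,0.6],"claw": 0},
    {"angular": [0,0,0],"xyz": [0,0.6,0.5],"claw": 0},
    {"angular": [0,0,0],"xyz": [0,0,0],"claw": 0},
    {"angular": [0,0,0],"xyz": [0,0,0],"claw": 0},
  ],
)

```text
t: 5.1
eef_pos: [0.4474, -0.0244, 0.1291]
ee_rot: [3.14, -0.0, -1.431]
force: [-0.1, -0.0, -0.3]
width: 0.0006
gripper_force: 0.0
```

```bash
python3 - <<'E'
from h import *
st()
w=grab('wrist','w2.png');print(red(w),'expected at 1.08:',proj(w,RR.apply([-.135-.1*np.sin(.88),.025,.035+.1*np.cos(.88)])+T))
E
```

```text
t 5.1 rack [-0.1842  0.0316  0.1291] eul [ 1.7992e+02 -1.0000e-02 -8.1990e+01] w 0.0006 F [-0.1 -0.  -0.3] q [ 0.39  0.1  -0.63 -0.   -0.83 -0.25]
[(array([282, 209,  43,  24, 829], dtype=int32), array([302.8, 221.7]))] expected at 1.08: (np.float64(305.47266903027577), np.float64(226.14283646831498))
```

servo_tool(
  targets=[
    {"angular": [0,0,0],"xyz": [0,-0.5,-3.5],"claw": 0},
    {"angular": [0,0,0],"xyz": [0,-0.5,-3.6],"claw": 3},
    {"angular": [0,0,0],"xyz": [-0.8,-3.5,0],"claw": 6},
    {"angular": [0,0,0],"xyz": [-0.8,-3.5,0],"claw": 6},
    {"angular": [0,0,0],"xyz": [-0.8,-3.5,0],"claw": 6},
    {"angular": [0,0,0],"xyz": [-0.8,-3.5,0],"claw": 6},
    {"angular": [0,0,0],"xyz": [-0.9,-3.4,0],"claw": 6},
    {"angular": [0,0,0],"xyz": [0,0,0],"claw": 6},
    {"angular": [0,0,0],"xyz": [0,0,0],"claw": 6},
  ],
)

```text
t: 6.05
eef_pos: [0.6246, 0.0421, 0.1992]
ee_rot: [3.139, -0.0, -1.431]
force: [-1.1, -0.7, -0.2]
width: 0.0575
gripper_force: 0.0
```

```bash
python3 - <<'E'
from h import *
st();print(go([0,.072,.067]))
w=grab('wrist','w3.png');print(red(w),'1.08:',proj(w,RR.apply([-.135-.1*np.sin(.88),.025,.035+.1*np.cos(.88)])+T),'0.9:',proj(w,RR.apply([-.135-.1*np.sin(.7),.025,.035+.1*np.cos(.7)])+T))
print('tab',proj(w,RR.apply([0,.072,.08])+T))
E
```

```text
t 6.05 rack [0.0006 0.0727 0.1992] eul [ 1.7987e+02 -2.0000e-02 -8.2000e+01] w 0.0575 F [-1.1 -0.7 -0.2] q [ 0.38  0.31 -0.17 -0.   -1.09 -0.24]
[ 0.07  0.03 13.22]
[] 1.08: (np.float64(547.2353217106572), np.float64(135.38912378879834)) 0.9: (np.float64(545.0398529562658), np.float64(137.7460958319859))
tab (np.float64(255.44413235219048), np.float64(189.8299946910522))
```

View pics/w3.png

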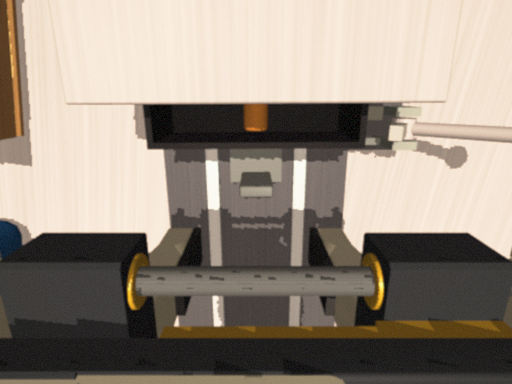

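The wrist view shows the tab at (256,190), exactly as predicted, and the lever rod lying over to the right.

servo_tool(
  targets=[
    {"angular": [0,0,0],"xyz": [0,0,3.3],"claw": 6},
    {"angular": [0,0,0],"xyz": [0,0,3.3],"claw": 6},
    {"angular": [0,0,0],"xyz": [0,0,3.3],"claw": 6},
    {"angular": [0,0,0],"xyz": [0,0,3.3],"claw": 6},
    {"angular": [0,0,0],"xyz": [0,0,0],"claw": 0},
    {"angular": [0,0,0],"xyz": [0,0,0],"claw": 0},
    {"angular": [0,0,0],"xyz": [0,0,0],"claw": 0},
    {"angular": [0,0,0],"xyz": [0,0,0],"claw": 0},
    {"angular": [0,0,0],"xyz": [0,0,0],"claw": 0},
    {"angular": [0,0,0],"xyz": [0,0,0],"claw": 0},
  ],
  force=25,
)

```text
t: 7.1
eef_pos: [0.6237, 0.0419, 0.0702]
ee_rot: [3.141, 0.0, -1.431]
force: [-7.1, 0.9, 8.1]
width: 0.0281
gripper_force: 25.0
```

```bash
python3 - <<'E'
from h import *
st()
b=grab('top');print(red(b),[proj(b,RR.apply([-.135-.1*np.sin(a-.2),.025,.035+.1*np.cos(a-.2)])+T) for a in(.9,1.0,1.1)])
E
```

```text
t 7.1 rack [-0.0004  0.0727  0.0702] eul [ 1.7998e+02  1.0000e-02 -8.2000e+01] w 0.0281 F [-7.1  0.9  8.1] q [ 0.38  0.44 -0.31 -0.   -0.82 -0.24]
[(array([262, 236,   6,   6,  25], dtype=int32), array([264.7, 238.9])), (array([  0, 265,  26,  34, 773], dtype=int32), array([ 11.3, 281.2]))] [(np.float64(263.9529576640504), np.float64(235.76064186388652)), (np.float64(264.20310721110604), np.float64(238.079355452177)), (np.float64(264.4204923333421), np.float64(240.17144490635948))]
```

servo_tool(
  targets=[
    {"angular": [0,0,0],"xyz": [-0.5,0,-0.1],"claw": 0},
    {"angular": [0,0,0],"xyz": [-1.0,0,-0.1],"claw": 0},
    {"angular": [0,0,0],"xyz": [-1.0,0,0],"claw": 0},
    {"angular": [0,0,0],"xyz": [-1.0,0,0],"claw": 0},
    {"angular": [0,0,0],"xyz": [-1.0,0,0],"claw": 0},
    {"angular": [0,0,0],"xyz": [-1.0,0,0],"claw": 0},
    {"angular": [0,0,0],"xyz": [-1.0,0,0],"claw": 0},
    {"angular": [0,0,0],"xyz": [-1.0,0,0],"claw": 0},
    {"angular": [0,0,0],"xyz": [-1.0,0,0],"claw": 0},
    {"angular": [0,0,0],"xyz": [-1.0,0,0],"claw": 0},
    {"angular": [0,0,0],"xyz": [-1.0,0,0],"claw": 0},
    {"angular": [0,0,0],"xyz": [-1.0,0,0],"claw": 0},
    {"angular": [0,0,0],"xyz": [-1.0,0,0],"claw": 0},
    {"angular": [0,0,0],"xyz": [-1.0,0,0],"claw": 0},
    {"angular": [0,0,0],"xyz": [-0.5,0,0],"claw": 0},
    {"angular": [0,0,0],"xyz": [-0.2,0,0],"claw": 0},
    {"angular": [0,0,0],"xyz": [0,0,0],"claw": 0},
    {"angular": [0,0,0],"xyz": [0,0,0],"claw": 0},
  ],
)

```text
t: 8.95
eef_pos: [0.6034, 0.1806, 0.0702]
ee_rot: [3.138, -0.003, -1.431]
force: [-1.1, -14.4, -1.4]
width: 0.0281
gripper_force: 25.0
```

```bash
python3 - <<'E'
from h import *
st()
E
```

```text
t 8.95 rack [-0.0012  0.2129  0.0702] eul [179.8   -0.19 -81.99] w 0.0281 F [ -1.1 -14.4  -1.4] q [ 0.6   0.45 -0.3   0.   -0.83 -0.46]
```

servo_tool(
  targets=[
    {"angular": [0,0,0],"xyz": [0.2,0,0],"claw": 6},
    {"angular": [0,0,0],"xyz": [0,0,0],"claw": 7},
    {"angular": [0,0,0],"xyz": [0,0,0],"claw": 7},
    {"angular": [0,0,0],"xyz": [0,0,-2],"claw": 7},
    {"angular": [0,0,0],"xyz": [0,0,-4],"claw": 7},
    {"angular": [0,0,0],"xyz": [0,0,-4],"claw": 7},
    {"angular": [0,0,0],"xyz": [0,0,-4],"claw": 7},
    {"angular": [0,0,0],"xyz": [0,0,-4],"claw": 7},
    {"angular": [0,0,0],"xyz": [0,0,0],"claw": 7},
    {"angular": [0,0,0],"xyz": [0,0,0],"claw": 7},
  ],
)

```text
t: 9.95
eef_pos: [0.6056, 0.1817, 0.2524]
ee_rot: [-3.138, 0.002, -1.431]
force: [0.2, -0.7, -1.2]
width: 0.0704
gripper_force: 0.0
```

```bash
python3 - <<'E'
from h import *
st()
w=grab('wrist','w4.png')
print('binend',proj(w,RR.apply([0,.17,.085])+T))
h=cv2.cvtColor(w['color'],cv2.COLOR_BGR2HSV)
m=((h[...,0]>5)&(h[...,0]<18)&(h[...,1]>130)&(h[...,2]>60)).astype(np.uint8)
n,l,s,c=cv2.connectedComponentsWithStats(m)
for i in range(1,n):
    if s[i,4]>300: 
        x,y,ww,hh=s[i,:4]; print(s[i]); 
        for v in range(y,y+hh,12):
            u=np.nonzero(l[v]==i)[0]; a,b=rack(plane(w,u.min(),v,.037)),rack(plane(w,u.max()+1,v,.037)); print(v,u.min(),u.max(),a.round(3)[:2],b.round(3)[:2])
        v=y+hh; u=np.nonzero(l[v-1]==i)[0].mean(); print('tip',rack(plane(w,u,v,.037)).round(4))
E
```

```text
t 9.95 rack [0.0011 0.2136 0.2524] eul [-1.7978e+02  1.2000e-01 -8.1960e+01] w 0.0704 F [ 0.2 -0.7 -1.2] q [ 0.6   0.28 -0.09 -0.   -1.2  -0.46]
binend (np.float64(256.92736935869686), np.float64(130.18335727558073))
[ 237    0   41  125 2140]
0 237 277 [0.019 0.051] [-0.02   0.051]
12 237 277 [0.02  0.062] [-0.02   0.062]
24 238 277 [0.019 0.072] [-0.02   0.072]
36 238 277 [0.019 0.083] [-0.021  0.083]
48 238 276 [0.019 0.094] [-0.02   0.094]
60 238 276 [0.019 0.105] [-0.02   0.105]
72 238 276 [0.019 0.117] [-0.02   0.117]
84 247 268 [0.01  0.128] [-0.012  0.128]
96 247 268 [0.01 0.14] [-0.013  0.14 ]
108 247 267 [0.01  0.152] [-0.012  0.152]
120 247 268 [0.01  0.165] [-0.013  0.165]
tip [-0.0002  0.17    0.037 ]
```

View pics/w4.png

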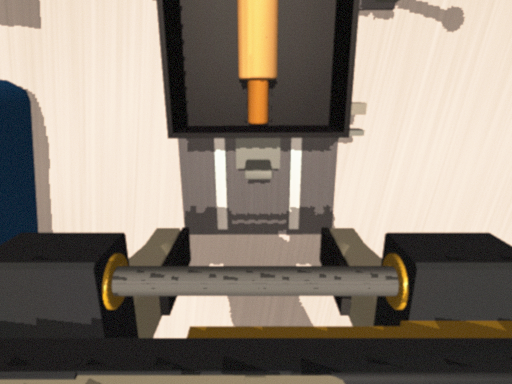

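The wrist view shows the bin end wall at row 130 and the pin's barrel (columns 237–277, ending at row ~80). The handle tip is at row 124, so the pin centre is at about rack y = 0.022.

servo_tool(
  targets=[
    {"angular": [0,0,0],"xyz": [3.5,0.08,0],"claw": 7},
    {"angular": [0,0,0],"xyz": [3.5,0.08,0],"claw": 7},
    {"angular": [0,0,0],"xyz": [3.5,0,0],"claw": 7},
    {"angular": [0,0,0],"xyz": [3.6,0,0],"claw": 7},
    {"angular": [0,0,0],"xyz": [0,0,4],"claw": 7},
    {"angular": [0,0,0],"xyz": [0,0,4],"claw": 7},
    {"angular": [0,0,0],"xyz": [0,0,3],"claw": 7},
    {"angular": [0,0,0],"xyz": [0,0,3],"claw": 7},
    {"angular": [0,0,0],"xyz": [0,0,2],"claw": 7},
    {"angular": [0,0,0],"xyz": [0,0,1.5],"claw": 7},
    {"angular": [0,0,0],"xyz": [0,0,0],"claw": 7},
  ],
)

```text
t: 11.1
eef_pos: [0.6207, 0.0403, 0.0718]
ee_rot: [3.135, -0.001, -1.431]
force: [-0.3, 0.2, 0.9]
width: 0.0699
gripper_force: 0.0
```

```bash
python3 - <<'E'
from h import *
st();print(go([-.001,.072,.048]))
E
```

```text
t 11.1 rack [-0.0036  0.0715  0.0718] eul [ 1.7963e+02 -5.0000e-02 -8.2010e+01] w 0.0699 F [-0.3  0.2  0.9] q [ 0.38  0.44 -0.31 -0.   -0.83 -0.24]
[-0.05 -0.27  2.37]
```

servo_tool(
  targets=[
    {"angular": [0,0,0],"xyz": [0,-0.2,1.0],"claw": 7},
    {"angular": [0,0,0],"xyz": [0,0,0.8],"claw": 7},
    {"angular": [0,0,0],"xyz": [0,0,0.4],"claw": 7},
    {"angular": [0,0,0],"xyz": [0,0,0],"claw": 7},
    {"angular": [0,0,0],"xyz": [0,0,0],"claw": 7},
  ],
)

```text
t: 11.6
eef_pos: [0.6252, 0.0411, 0.0539]
ee_rot: [-3.141, 0.0, -1.431]
force: [-0.1, -0.1, -0.2]
width: 0.0699
gripper_force: 0.0
```

```bash
python3 - <<'E'
from h import *
st();print(go([-.001,.072,.048]))
E
```

```text
t 11.6 rack [0.0009 0.0716 0.0539] eul [-179.98    0.    -81.99] w 0.0699 F [-0.1 -0.1 -0.2] q [ 0.38  0.46 -0.32  0.   -0.79 -0.24]
[-0.04  0.19  0.59]
```

servo_tool(
  targets=[
    {"angular": [0,0,0],"xyz": [0,0.15,0.5],"claw": 7},
    {"angular": [0,0,0],"xyz": [0,0,0],"claw": 0},
    {"angular": [0,0,0],"xyz": [0,0,0],"claw": 0},
    {"angular": [0,0,0],"xyz": [0,0,0],"claw": 0},
    {"angular": [0,0,0],"xyz": [0,0,0],"claw": 0},
    {"angular": [0,0,0],"xyz": [0,0,0],"claw": 0},
    {"angular": [0,0,0],"xyz": [0,0,0],"claw": 0},
    {"angular": [0,0,0],"xyz": [0,0,0],"claw": 0},
  ],
  force=50,
)

```text
t: 12.4
eef_pos: [0.6236, 0.0409, 0.0487]
ee_rot: [-3.141, -0.0, -1.431]
force: [-0.6, 0.1, 1.5]
width: 0.0391
gripper_force: 50.0
```

```bash
python3 - <<'E'
from h import *
st(); s=monitor.get_state(); print(s['gripper_force'])
# tilt plan: TCP trajectory in rack (y,z); pin axis point under TCP at start
y0,z0=rack(s['eef_pos'])[1:]
# pin tip inner (-.123), axis z .037 ; offset of TCP from inner tip in pin frame
off=np.array([y0+.123,z0-.037]); e=Ro.from_euler('xyz',s['ee_rot']); p=s['eef_pos']
prev=None;pos=p;ori=e
for k in range(1,9):
    a=np.radians(2.5*k); tip=np.array([-.123-.004*min(k,2)/2, .037+.002*min(k,3)])
    tcp=tip+np.array([off[0]*np.cos(a)-off[1]*np.sin(a),off[0]*np.sin(a)+off[1]*np.cos(a)])
    new=RR.apply([rack(p)[0],*tcp])+T; d=ori.inv().apply(new-pos)*100
    R2=RR*Ro.from_euler('x',a)*RR.inv()*e
    w=(ori.inv()*R2).as_rotvec(degrees=True)
    print(k,d.round(2),w.round(2),'tcp',tcp.round(3)); pos,ori=new,R2
E
```

```text
t 12.4 rack [-0.0006  0.0717  0.0487] eul [-179.99   -0.    -81.99] w 0.0391 F [-0.6  0.1  1.5] q [ 0.38  0.47 -0.33  0.   -0.77 -0.24]
49.99816060066223
1 [ 0.27 -0.   -1.05] [ 0.  -2.5  0. ] tcp [0.069 0.059]
2 [ 0.26 -0.   -1.06] [ 0.  -2.5  0. ] tcp [0.066 0.07 ]
3 [ 0.05 -0.   -1.05] [ 0.  -2.5  0. ] tcp [0.064 0.08 ]
4 [ 0.07 -0.   -0.85] [ 0.  -2.5  0. ] tcp [0.063 0.088]
5 [ 0.07 -0.   -0.85] [ 0.  -2.5  0. ] tcp [0.061 0.097]
6 [ 0.07 -0.   -0.85] [ 0.  -2.5  0. ] tcp [0.058 0.105]
7 [ 0.07 -0.   -0.85] [ 0.  -2.5  0. ] tcp [0.055 0.113]
8 [ 0.07 -0.   -0.85] [ 0.  -2.5  0. ] tcp [0.052 0.121]
```

servo_tool(
  targets=[
    {"angular": [0,-2.25,0],"xyz": [0.2,0,-0.76],"claw": 0},
    {"angular": [0,-2.25,0],"xyz": [0.2,0,-0.76],"claw": 0},
    {"angular": [0,-2.25,0],"xyz": [0.05,0,-0.76],"claw": 0},
    {"angular": [0,-2.25,0],"xyz": [0.05,0,-0.76],"claw": 0},
    {"angular": [0,-2.25,0],"xyz": [0.05,0,-0.68],"claw": 0},
    {"angular": [0,-2.25,0],"xyz": [0.05,0,-0.68],"claw": 0},
    {"angular": [0,-2.25,0],"xyz": [0.05,0,-0.68],"claw": 0},
    {"angular": [0,-2.25,0],"xyz": [0.05,0,-0.68],"claw": 0},
    {"angular": [0,0,0],"xyz": [0,0,0],"claw": 0},
    {"angular": [0,0,0],"xyz": [0,0,0],"claw": 0},
  ],
)

```text
t: 13.4
eef_pos: [0.6253, 0.026, 0.1043]
ee_rot: [3.141, 0.313, -1.432]
force: [0.1, -0.3, -2.2]
width: 0.0391
gripper_force: 50.0
```

```bash
python3 - <<'E'
from h import *
st(); s=monitor.get_state()
L=RR.inv()*Ro.from_euler('xyz',s['ee_rot']); ax=-L.as_matrix()[:,0]; up=-L.as_matrix()[:,2]
c=rack(s['eef_pos'])-up*.0117; print('inner',c-ax*.1947,'outer',c+ax*.0953)
w=grab('wrist');a=grab('scene')
cv2.imwrite('pics/c1.png',np.hstack([cv2.resize(a['color'][150:300,120:320],(400,300)),cv2.resize(w['color'],(400,300))]))
E
```

```text
t 13.4 rack [-0.001   0.0567  0.1043] eul [179.95  17.96 -82.07] w 0.0391 F [ 0.1 -0.3 -2.2] q [ 0.15  0.45 -0.1  -0.36 -1.05  0.17]
inner [-0.00125739 -0.12487622  0.03308301] outer [-0.00090391  0.15098933  0.12251496]
```

View pics/c1.png

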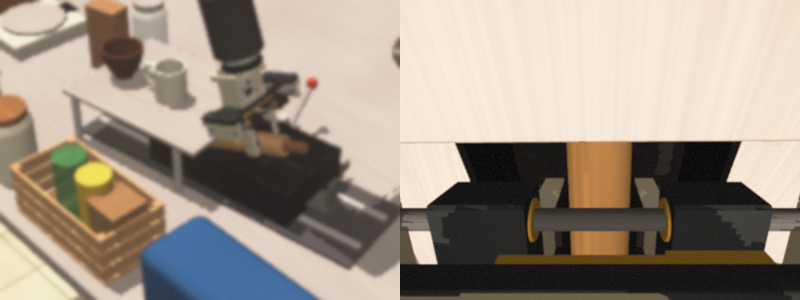

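The left crop shows the pin gripped, with its outer end raised above the rim at about (300,148). The right crop shows the barrel between the pads in front of the deck edge. Next I'll compare the tip against its predicted position, then draw the pin out.

```bash
python3 - <<'E'
from h import *
a=grab('scene')
for z in(.085,.1,.1225,.14): u,v=proj(a,RR.apply([-.001,.151,z])+T); print(z,(u-120)*2,(v-150)*2)
E
```

```text
0.085 304.1017305961884 164.98599374241434
0.1 304.4823932832463 158.32060885521707
0.1225 305.0613241151499 148.18355852457955
0.14 305.5183233709439 140.1815240815069
```

servo_tool(
  targets=[
    {"angular": [0,0,0],"xyz": [-0.7,0,0],"claw": 0},
    {"angular": [0,0,0],"xyz": [-1.5,0,0],"claw": 0},
    {"angular": [0,0,0],"xyz": [-1.5,0,0],"claw": 0},
    {"angular": [0,0,0],"xyz": [-1.5,0,0],"claw": 0},
    {"angular": [0,0,0],"xyz": [-1.5,0,0],"claw": 0},
    {"angular": [0,0,0],"xyz": [-1.5,0,0],"claw": 0},
    {"angular": [0,0,0],"xyz": [-1.5,0,0],"claw": 0},
    {"angular": [0,0,0],"xyz": [-1.5,0,0],"claw": 0},
    {"angular": [0,0,0],"xyz": [-1.5,0,0],"claw": 0},
    {"angular": [0,0,0],"xyz": [-1.5,0,0],"claw": 0},
    {"angular": [0,0,0],"xyz": [-1.5,0,0],"claw": 0},
    {"angular": [0,0,0],"xyz": [-1.5,0,0],"claw": 0},
    {"angular": [0,0,0],"xyz": [-1.3,0,0],"claw": 0},
    {"angular": [0,0,0],"xyz": [0,0,0],"claw": 0},
  ],
)

```text
t: 14.95
eef_pos: [0.601, 0.2026, 0.1628]
ee_rot: [-3.14, 0.315, -1.429]
force: [-0.4, -0.2, -3.2]
width: 0.0394
gripper_force: 50.0
```

```bash
python3 - <<'E'
from h import *
st(); s=monitor.get_state()
L=RR.inv()*Ro.from_euler('xyz',s['ee_rot']); ax=-L.as_matrix()[:,0]; up=-L.as_matrix()[:,2]
c=rack(s['eef_pos'])-up*.0117; print('inner',c-ax*.1947,'outer',c+ax*.0953)
print(go(rack(s['eef_pos'])+[0,.01,.15]))
E
```

```text
t 14.95 rack [-0.0005  0.2349  0.1628] eul [-179.93   18.03  -81.89] w 0.0394 F [-0.4 -0.2 -3.2] q [ 0.44  0.35 -0.1  -0.35 -1.05 -0.14]
inner [-0.00015207  0.05339445  0.09143053] outer [-0.00068603  0.32915599  0.1811818 ]
[ -5.59  -0.02 -13.95]
```

servo_tool(
  targets=[
    {"angular": [0,0,0],"xyz": [-0.3,0,-0.7],"claw": 0},
    {"angular": [0,0,0],"xyz": [-0.6,0,-1.5],"claw": 0},
    {"angular": [0,0,0],"xyz": [-0.6,0,-1.5],"claw": 0},
    {"angular": [0,0,0],"xyz": [-0.6,0,-1.5],"claw": 0},
    {"angular": [0,0,0],"xyz": [-0.6,0,-1.5],"claw": 0},
    {"angular": [0,0,0],"xyz": [-0.6,0,-1.5],"claw": 0},
    {"angular": [0,0,0],"xyz": [-0.6,0,-1.5],"claw": 0},
    {"angular": [0,0,0],"xyz": [-0.6,0,-1.5],"claw": 0},
    {"angular": [0,0,0],"xyz": [-0.6,0,-1.5],"claw": 0},
    {"angular": [0,0,0],"xyz": [-0.3,0,-0.7],"claw": 0},
    {"angular": [0,0,0],"xyz": [0,0,0],"claw": 0},
    {"angular": [0,0,0],"xyz": [0,0,0],"claw": 0},
    {"angular": [0,0,0],"xyz": [0,0,0],"claw": 0},
    {"angular": [0,0,0],"xyz": [0,0,0],"claw": 0},
    {"angular": [0,0,0],"xyz": [0,0,0],"claw": 0},
  ],
)

```text
t: 16.45
eef_pos: [0.5995, 0.2104, 0.3054]
ee_rot: [3.14, 0.314, -1.432]
force: [-0.3, 0.5, -1.8]
width: 0.0389
gripper_force: 50.0
```

```bash
python3 - <<'E'
from h import *
st()
a=grab('scene');b=grab('top');print(red(b))
cv2.imwrite('pics/f.png',np.hstack([cv2.resize(a['color'][60:360,60:460],(400,300)),cv2.resize(b['color'][80:296,100:388],(400,300))]))
E
```

```text
t 16.45 rack [-0.0009  0.2429  0.3054] eul [179.94  17.99 -82.02] w 0.0389 F [-0.3  0.5 -1.8] q [ 0.46  0.25  0.08 -0.31 -1.31 -0.25]
[(array([262, 237,   6,   5,  24], dtype=int32), array([264.7, 239. ])), (array([  0, 265,  27,  34, 780], dtype=int32), array([ 11.4, 281.2]))]
```

View pics/f.png

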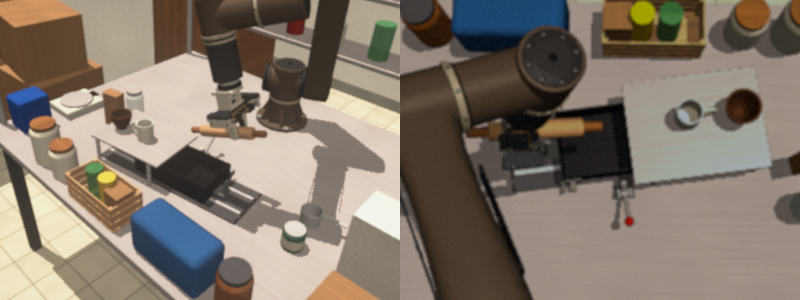

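The pin is held in the air, clear of the deck. The bin is out, the lever is flipped with its ball at (628,221) in the right half, and the crockery has not moved. I'm handing the job in.

```bash
python3 -c "
from h import *
print(order.job_done())"
```

```text
the job is handed in; nothing more can be done
None
```

I flipped the lever to about 1.04 rad, slid the bin out to its stop, drew the pin out end first and handed the job in with it held still well above the deck, at about 16.5 s; the final pictures show the crockery and groceries unmoved, but the interface did not return a verdict.

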